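# Pry open the paint box with a palette knife

### The job

Take the palette knife from the red tray, gently slip its blade into the notch under the front edge of the wooden paint box's lid and pry the lid up with it; do not lift the shut lid with the fingers, and do not ram or force the knife against the box. Then swing the lid over, well past upright, until it is fully open and stays so, and lay the knife back flat inside the red tray. Leave the paint pots and the spray can where they stand.

Things in the scene. Friction and masses are not known exactly. Their poses are not given: they have to be found in the camera images.
- paintbox: Dark wooden paint box, fixed, 130 (x) x 190 (y) x 50 mm high without lid; walls 8 mm, colour pans inside up to 18 mm high. Origin: centre of its underside. Its -x side is the front; the lid's hinge lies along the top +x edge, marked by two brass knuckles.
- notch (a point): Middle, on the front face (x -65, y 0, z 44.5 mm in the box frame), of the notch cut in the front wall: 50 mm wide (along y), 11 mm high (z 39 to 50), open through the 8 mm wall into the hollow box, closed above by the underside of the lid's front edge. Axes as the box: +x points into the box.
- lid (a joint): Angle of the light wooden lid with a blue panel on top (130 x 190 x 8 mm, about 90 g), flush with the box's sides: 0 shut, grows as the front edge rises, stop at 1.9 rad (109 deg, leaning back past upright). Stiff hinge (friction 0.09 N m): it stays at any angle where it is left; raising it takes about 1 to 2.5 N at the blade.
- lid_hinge (a point): Middle of the hinge line, at the level of the lid's underside (x +65, y 0, z 50 mm in the box frame). The hinge line runs along the box's y; the origin and axes move with the lid.
- lid_edge (a point): Middle of the lid's front edge on its underside, 130 mm from the hinge; moves with the lid.
- knife: Palette knife, 210 mm long, about 90 g, lying flat in the red tray. Wooden handle 110 x 22 wide x 26 mm high (x -60 to 50), steel blade 100 x 26 wide x 2.5 mm thick (x 50 to 150) at 11 to 13.5 mm above the underside. Origin: on the handle's underside, near the balance point (grip here, across y); +x to the blade tip, +z up.
- knife_tip (a point): Middle of the blade's end edge (x 150, y 0, z 12.25 mm in the knife frame).
- knife_butt (a point): Middle of the handle's rear end (x -60, y 0, z 13 mm in the knife frame).
- tray: Shallow red plastic tray fixed to the counter, 280 (x) x 190 (y) x 18 mm high, walls and floor 5 mm thick. Origin: centre of its underside. The knife lies roughly along its x.
- pot_yellow: Yellow paint pot with a white cap, 60 mm across, 65 mm high; origin centre of underside. Not to be moved.
- pot_blue: Blue paint pot with a white cap, 60 mm across, 65 mm high; origin centre of underside. Not to be moved.
- spray_can: White spray can with a pink cap, 64 mm across, 130 mm high; origin centre of underside. Not to be moved.
Not all that is in view belongs to the job. Several things look just like the paintbox: the one meant starts farthest from the robot's base.

How it is judged (in metres and radians):
On the way, in this order (a step that is already met when the one before it is completed fails the run):
1. the lid is pried up by more than 0.2 rad, resting on the knife and not touched by the fingers (value of joint lid above 0.2 rad and contact force between knife and lid above 0.2 N and contact force between the fingers and lid below 0.1 N), for 0.1 s.
2. the lid is swung open beyond 1.6 rad (value of joint lid above 1.6 rad), for 0.2 s.
At the end, for the whole second after the job is handed in: The lid stands open beyond 1.6 rad; the knife lies at rest in the red tray, its tip and its butt both inside the tray's walls and less than 35 mm above the tray's underside (value of joint lid above 1.6 rad and x of knife_tip in the frame of tray between -0.135 and 0.135 m and y of knife_tip in the frame of tray between -0.09 and 0.09 m and z of each of knife_tip, knife_butt in the frame of tray below 0.035 m and x of knife_butt in the frame of tray between -0.135 and 0.135 m and y of knife_butt in the frame of tray between -0.09 and 0.09 m and linear speed of knife below 0.02 m/s); the robot touches nothing.
It fails at once if the knife is rammed against the paint box or its lid with more than 30 N (contact force between knife and paintbox above 30 N).
It fails at once if the fingers push on the lid while it is still shut (below 0.2 rad) (contact force between the fingers and lid above 1.5 N and value of joint lid below 0.2 rad).
It fails at once if a paint pot or the spray can is moved by more than 30 mm (distance of any of pot_yellow, pot_blue, spray_can from where it was at the start of the episode above 0.03 m).
It also fails if it takes over 59 s, if anything falls off the work surface, if the arm or the gripper's body presses on something with over 40 N, if the wrist force passes 120 N, or if a joint passes its speed limit or range.

### The arm

A 6-joint arm with a two-finger parallel gripper is mounted at the origin on the work surface. World frame = base frame: x ahead of the robot, y to its left, z up, the work surface at z = 0. Lengths are in mm, angles in degrees, forces in N, time in s.
With the tool pointing down it reaches from about 300 to 850 mm from the base axis. Payload 4.2 kg.
Tool frame: the origin (TCP) lies on the front face of the gripper's body, between the roots of the fingers; the fingertips stand 78 mm ahead of it and the grasp point (between the pads) lies 60 mm ahead of it; x points along the fingers, y is the direction in which the jaws open and shut, and the axes are right-handed (so a half turn about x gives the same grasp; the last joint's range is limited). The gripper opens to 91 mm and grips with 3 to 60 N. Pads are 32 mm wide; open, the fingers measure 118 mm over their backs; the gripper's body (76 mm by 178 mm) begins 60 mm behind the grasp point.
Start: joints at [-70.13, 18.312, 89.639, -0, 72.044, -1.146], TCP at [206.214, -536.759, 292.276] pointing down, gripper open.
Joint ranges: [-177.97, 177.97], [-48.28, 115.42], [12.27, 149.76], [-77.06, 257.06], [2.81, 150.46], [-146.56, 146.56]. Speed limits (degrees/s): [147.25, 147.25, 180, 180, 180, 180].

### API

Orientations are given as [roll, pitch, yaw] about the fixed x, y, z axes, in that order (R = Rz(yaw) Ry(pitch) Rx(roll)).
In Python, from workcell import status, viewer, env gives the robot as it stands. The module is installed in compiled form; this text tells all that it offers.
- The arm moves only by the tool move_arm, never from a script. Its argument "moves" is a list of rows, each a list of 3 entries, a list of its own where there are three numbers: the shift along the tool's x, y, z in cm, then the turn about the tool's x in rad, then the gripper's target within -1 to 1 (fully open at 1, half-way at 0, shut at -1). A call has 1 to 20 rows; each row is the pose to reach, as a shift and turn from the pose commanded when the call began, along the tool's axes at that moment; what a row does not reach only later rows make up. A row lasts 1/8 s, in which the tool goes at most 62.5 mm and 10.7 degrees, less where a joint would pass 70% of its speed; a pose out of reach is approached as far as the arm can. A call with a gripper value outside its range is refused whole. The fingers move at their own pace and stop on an object; "force" is the grip in N (left out, the last holds). Time passes only in rows, so rows that repeat a pose let the fingers close. It gives the time, the measured TCP pose, the force and the opening at its end, in the units of the state.
- status.state(): the state, without advancing time (a new reading comes with each control period).
- viewer.grab_frame(name): name is "side" or "top"; returns the picture (400x640x3 uint8, red, green, blue); there is no depth.
- viewer.get_calibration(name): a dict with "camera_matrix" (3x3 intrinsics, pixels), "eye" and "rotation" of the camera in the world. Camera axes: x right, y down, z forward; pixel columns grow to the right and rows downward; lengths in mm; the calibration is good to about 2 mm. A picture is of the moment at which its call begins. get_calibration takes no time and is no camera call.
- env.job_done(): hands the job in, once; it reports no verdict.
The state is a dict: "time_s": time; "qpos": joint angles; "qvel": joint speeds; "effort": joint torques, N m; "ee_pos": TCP position; "ee_rot": TCP orientation; "force": force on the tool from outside, world axes, zero at the start; "torque": the same for the moment, N m; "gripper_width": finger opening in mm.
Only numpy, scipy, OpenCV 4.12 (cv2) and the standard library are available. Lean on these libraries where they do the work, as an engineer would, in place of code of your own. Each camera call takes 0.05 s, during which the arm holds its last target.

## Working session

There is one attempt and no reset: what is moved stays moved. The work goes in short steps, Python scripts to look and compute and a tool call to move; the robot and the scene stay as the last step left them, time stands still between calls to the robot, and variables do not carry over. Pictures are saved under pics/ and viewed, and the job is handed in when it is done.

Besides the shell and the picture viewer there is one more tool, called after "Request:" as a command line: name --argument value ..., lists and objects as JSON in quotes. move_arm: Moves the arm, as the interface text tells. Its arguments: {"type":"object","properties":{"moves":{"type":"array","items":{"type":"array"}},"force":{"type":"number"}},"required":["moves"]}

```bash
mkdir -p pics; python3 - <<'E'
from workcell import status, viewer, env
import cv2
print(status.state())
for n in("side","top"):
    im=viewer.grab_frame(n); cv2.imwrite(f"pics/{n}0.png",im[:,:,::-1]); c=viewer.get_calibration(n); print(n,c)
E
```

```text
{'time_s': 0.0, 'qpos': array([-7.01285361e+01,  1.83506713e+01,  8.97069433e+01,  2.77847800e-04,
        7.20410379e+01, -1.14653571e+00]), 'qvel': array([ 0.0232463 ,  0.04921903, -0.02180486,  0.0258285 , -0.00237865,
       -0.07455626]), 'effort': array([ 1.94554057e-03, -4.12463844e+01, -2.31974280e+01,  7.29132886e-02,
        4.56287793e-02, -1.67424628e-04]), 'ee_pos': array([ 206.10348798, -536.40595551,  291.42622228]), 'ee_rot': array([-91.29995665,  89.90134709, 109.71795707]), 'force': array([-0.04500573,  0.1587585 ,  0.66029187]), 'torque': array([-0.02471366, -0.06527719,  0.0204024 ]), 'gripper_width': 91.10050487633032}
side {'camera_matrix': array([[460.01195906,   0.        , 320.88345851],
       [  0.        , 460.01195906, 205.79499482],
       [  0.        ,   0.        ,   1.        ]]), 'eye': array([ 410.23332211,  991.3629067 , 1091.83805691]), 'rotation': array([-135.58350799,   -1.03894646, -174.87575954])}
top {'camera_matrix': array([[483.30918269,   0.        , 314.30722683],
       [  0.        , 483.30918269, 202.56984643],
       [  0.        ,   0.        ,   1.        ]]), 'eye': array([ 177.72048337,  -18.33211103, 1603.79886068]), 'rotation': array([-167.65744045,    0.26562849,  -85.81632292])}
```

View pics/side0.png

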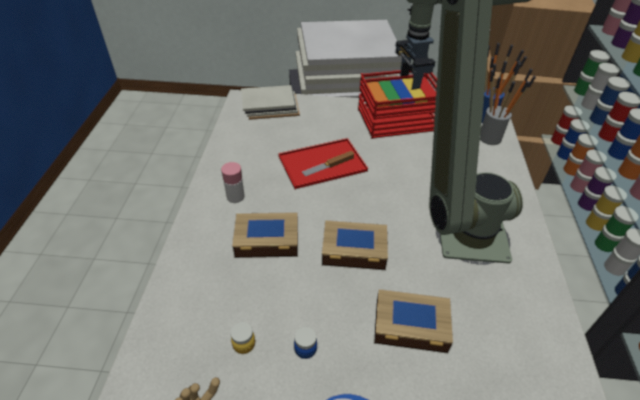

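View pics/top0.png

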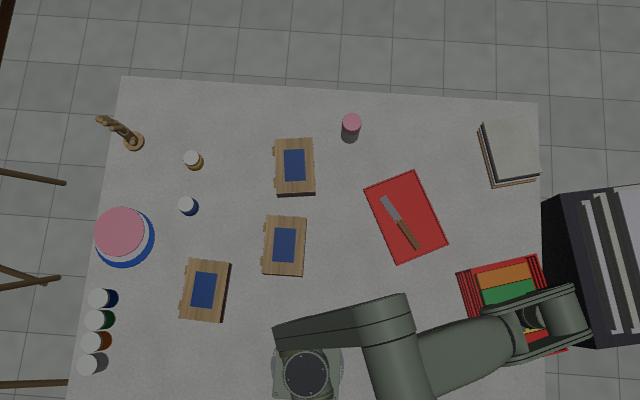

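Things that could be taken for the paintbox (top view): the boxes at (294,166), (284,245) and (205,290). The base is at about (307,375), so the farthest is (294,166). Next I'll measure it and check it in a close crop.

```bash
cat > h.py <<'E'
from workcell import status, viewer, env
import cv2, numpy as np
from scipy.spatial.transform import Rotation as R
def cam(n):
    c=viewer.get_calibration(n); return c['camera_matrix'],c['eye'],R.from_euler('xyz',c['rotation'],degrees=True).as_matrix()
def ray(n,uv,z):
    K,e,M=cam(n); uv=np.atleast_2d(uv).astype(float)
    d=(np.linalg.inv(K)@np.c_[uv,np.ones(len(uv))].T).T@M.T
    return e+d*((z-e[2])/d[:,2])[:,None]
def proj(n,P):
    K,e,M=cam(n); q=(np.atleast_2d(P)-e)@M@K.T; return q[:,:2]/q[:,2:]
def mask(im,lo,hi):
    return cv2.inRange(cv2.cvtColor(im,cv2.COLOR_RGB2HSV),np.array(lo),np.array(hi))
def blobs(m,amin=30):
    cs,_=cv2.findContours(m,cv2.RETR_EXTERNAL,cv2.CHAIN_APPROX_NONE)
    return [c for c in cs if cv2.contourArea(c)>amin]
E
python3 - <<'E'
from h import *
np.set_printoptions(precision=1,suppress=True)
print(proj("top",[0,0,0]),proj("side",[0,0,0]))
for n in("top","side"):
    im=cv2.cvtColor(cv2.imread(f"pics/{n}0.png"),cv2.COLOR_BGR2RGB)
    print(n,"BLUE panels")
    for c in blobs(mask(im,(105,120,60),(125,255,255)),150):
        r=cv2.minAreaRect(c); p=ray(n,cv2.boxPoints(r),58)
        print(r[0],ray(n,r[0],58)[0],p[:,:2].tolist() if 300<cv2.contourArea(c)<2500 else '')
    print("RED")
    for c in blobs(mask(im,(0,150,80),(6,255,255))|mask(im,(174,150,80),(180,255,255)),1500):
        r=cv2.minAreaRect(c); p=ray(n,cv2.boxPoints(r),18);print(r,p[:,:2].tolist())
        print(np.linalg.norm(p-np.roll(p,1,0),axis=1),p.mean(0))
    print("PINK")
    for c in blobs(mask(im,(160,40,100),(176,150,255)),50):
        r=cv2.minAreaRect(c); print(r,ray(n,r[0],130 if n=='top' else 120)[0])
    s=(240,110,360,210) if n=="top" else (225,200,400,280)
    cv2.imwrite(f"pics/box_{n}.png",cv2.resize(im[s[1]:s[3],s[0]:s[2],::-1],None,fx=4.5,fy=4.5,interpolation=cv2.INTER_CUBIC))
    s=(355,160,455,270) if n=="top" else (270,130,380,195)
    cv2.imwrite(f"pics/tray_{n}.png",cv2.resize(im[s[1]:s[3],s[0]:s[2],::-1],None,fx=5,fy=5,interpolation=cv2.INTER_CUBIC))
E
```

```text
[[306.8 365.2]] [[472.1 234.7]]
top BLUE panels
(203.09487915039062, 289.5929870605469) [209.2 342.8  58. ] [[157.83003485864677, 378.2588635726555], [266.63193911422746, 374.83907524634066], [261.18745111004733, 306.8146399243583], [152.6434215724941, 311.2492415935773]]
(283.60882568359375, 244.5852813720703) [369.6 101.8  58. ] [[316.42620747375923, 134.0042743202889], [423.83464403428974, 135.57306887687793], [423.48092412499125, 69.17658182267948], [316.1730206457366, 68.57928667994386]]
(129.81495666503906, 244.9456329345703) [332.6 595.5  58. ] [[309.18389093273834, 708.0561137825123], [447.1651546771691, 577.2446057889064], [356.09931853031765, 482.5515913288098], [221.46814669289273, 613.2112925936789]]
(294.0823059082031, 164.64588928222656) [638.7  90.1  58. ] [[688.2987381457586, 129.90550446560434], [696.4553151359479, 64.3976009314095], [589.7890132390963, 50.932973392145165], [581.7750784476112, 115.5167077869377]]
RED
((405.5601806640625, 216.2558135986328), (84.45355224609375, 56.43556594848633), 66.4477310180664) [[582.4627660242652, -145.6795586813301], [674.286051
[... 1160 characters left out ...]
 
RED
((322.76629638671875, 162.08563232421875), (36.59449005126953, 81.63668823242188), 76.21839904785156) [[662.0371141202587, -306.4537326472795], [376.44056079356875, -457.39094939870654], [338.76894884734565, -252.34655266750394], [603.9399264778773, -122.8553309983098]]
[192.6 323.  208.5 295.1] [ 495.3 -284.8   18. ]
((397.532958984375, 102.68441772460938), (63.75170135498047, 77.90837097167969), 84.64418029785156) [[401.61488419797774, -907.7863191288064], [42.65625956551821, -1018.077139188039], [59.86541755104827, -518.316687438759], [361.6997148365139, -437.032110731231]]
[472.4 375.5 500.1 312.6] [ 216.5 -720.3   18. ]
PINK
((231.0, 169.0), (12.0, 18.0), 90.0) [777.8 -91.9 120. ]
```

View pics/box_top.png

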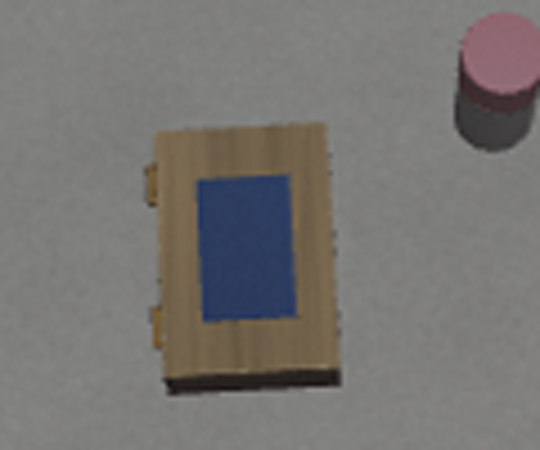

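View pics/tray_top.png

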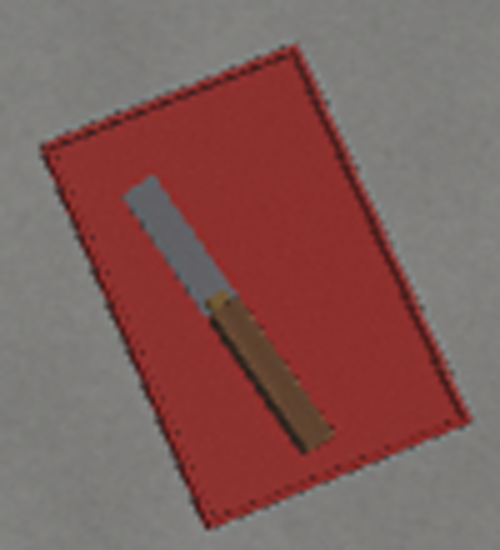

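View pics/box_side.png

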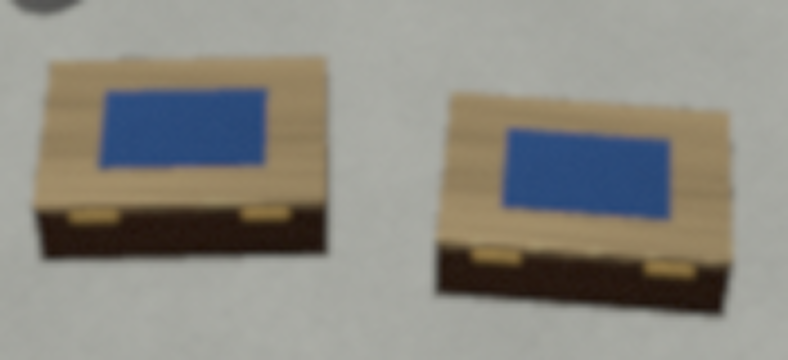

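View pics/tray_side.png

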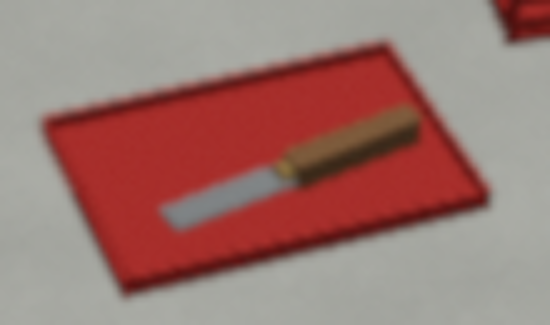

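```bash
python3 - <<'E'
from h import *
np.set_printoptions(precision=1,suppress=True)
def ang(p,q): return np.degrees(np.arctan2(q[1]-p[1],q[0]-p[0]))
for n in("top","side"):
    im=cv2.cvtColor(cv2.imread(f"pics/{n}0.png"),cv2.COLOR_BGR2RGB)
    hsv=cv2.cvtColor(im,cv2.COLOR_RGB2HSV)
    px=proj(n,[[639,91,58]])[0].astype(int)
    # lid: wood + blue
    m=mask(im,(8,50,95 if n=='top' else 110),(25,200,255))|mask(im,(105,120,60),(125,255,255))
    m=cv2.morphologyEx(m,cv2.MORPH_CLOSE,np.ones((3,3)))
    for c in blobs(m,800):
        if cv2.pointPolygonTest(c,(float(px[0]),float(px[1])),False)>0:
            r=cv2.minAreaRect(c); p=ray(n,cv2.boxPoints(r),58); print(n,"lid",p[:,:2].tolist(),np.linalg.norm(p-np.roll(p,1,0),axis=1),p.mean(0))
            a=cv2.approxPolyDP(c,4,True)[:,0]; print(a.tolist(),ray(n,a,58)[:,:2].tolist())
    # tray region
    t=np.zeros(im.shape[:2],np.uint8); cr=[(582,-146),(674,-317),(417,-436),(330,-269)]
    q=proj(n,[(501+.88*(x-501),-292+.88*(y+292),12) for x,y in cr]).astype(np.int32); cv2.fillPoly(t,[q],255)
    blade=cv2.inRange(hsv,np.array((0,0,60)),np.array((180,75,255)))&t
    for c in blobs(blade,20):
        r=cv2.minAreaRect(c); p=ray(n,cv2.boxPoints(r),18); print(n,"blade",r,p[:,:2].tolist(),np.linalg.norm(p-np.roll(p,1,0),axis=1),p.mean(0))
    hd=cv2.inRange(hsv,np.array((7,60,20)),np.array((25,255,255)))&t
    for c in blobs(hd,20):
        r=cv2.minAreaRect(c); p=ray(n,cv2.boxPoints(r),31); print(n,"handle",r,p[:,:2].tolist(),np.linalg.norm(p-np.roll(p,1,0),axis=1),p.mean(0))
# manual crop points
C=np.array
lid=C([(155,131),(327,124),(341,370),(165,377)])/4.5+[240,110]
P=ray("top",lid,58); print("lidmanual",P[:,:2].tolist(),P.mean(0))
lid=C([(50,63),(327,58),(327,206),(36,207)])/4.5+[225,200]
P=ray("side",lid,58); print("lidmanual side",P[:,:2].tolist(),P.mean(0))
b=C([(122,197),(155,175),(235,293),(205,315)])/5+[355,160]; P=ray("top",b,17.5);print("blade",P[:,:2].tolist(),ang(P[2:].mean(0),P[:2].mean(0)),P[:2].mean(0))
b=C([(335,437),(310,452),(212,315),(237,300)])/5+[355,160]; P=ray("top",b,31);print("handle top",P[:,:2].tolist(),ang(P[:2].mean(0),P[2:].mean(0)),P.mean(0))
b=C([(160,207),(178,231),(297,186),(280,165)])/5+[270,130]; P=ray("side",b,17.5);print("blade s",P[:,:2].tolist(),ang(P[2:].mean(0),P[:2].mean(0)),P[:2].mean(0))
b=C([(404,106),(420,120),(303,168),(285,152)])/5+[270,130]; P=ray("side",b,31);print("handle s",P[:,:2].tolist(),ang(P[:2].mean(0),P[2:].mean(0)),P.mean(0))
E
```

```text
top lid [[722.5519996427186, 174.0602410350588], [740.6093864981062, 37.584840084459096], [553.5600548566316, 13.490512099638682], [536.071461756434, 146.61188098479195]] [188.5 137.7 188.6 134.3] [638.2  92.9  58. ]
[[311, 137], [274, 140], [277, 193], [315, 190]] [[739.6259183605334, 41.146056803390294], [720.0980162897529, 164.76390793492965], [537.8517832335507, 138.2492379277818], [556.9619682962802, 14.307409977881662]]
top blade ((390.5384216308594, 208.80767822265625), (29.121761322021484, 7.211102485656738), 56.3099365234375) [[552.3303915049196, -203.2300609302448], [567.591347845675, -222.764660248777], [488.564507307756, -279.8501115604665], [473.6087902588289, -260.43173025959925]] [97.3 24.8 97.5 24.5] [ 520.5 -241.6   18. ]
top handle ((407.8959655761719, 233.42279052734375), (36.619667053222656, 7.209239959716797), 55.00798034667969) [[479.0525092583181, -254.28650584899904], [494.34498498166, -273.23429711399973], [399.6838095027736, -345.01408414916386], [384.7653958763709, -326.1944557784458]] [118.6  24.3 118.8  24. ] [ 439.5 -299.7   31. ]
side lid [[748.89278825
[... 1626 characters left out ...]
15]] 36.88186482932235 [ 558.4 -213.9   17.5]
handle top [[396.4157602575957, -347.2178266701408], [385.4258929061297, -331.2400041240068], [471.35012152222373, -264.3225611632291], [482.58874146129335, -280.4130750416302]] 37.847759498341745 [ 433.9 -305.8   31. ]
blade s [[566.223532646506, -220.94906395784017], [550.7751524644289, -197.22128808006244], [471.87207927448503, -254.1286763481795], [485.8086591005282, -275.77978193397155]] 35.044011487541304 [ 558.5 -209.1   17.5]
handle s [[399.990112283141, -336.24326641870664], [387.6883358171462, -321.3952348140939], [468.34951514912524, -258.39362568401896], [482.4706667107391, -274.5309833873149]] 37.39614730361107 [ 434.6 -297.6   31. ]
```

```bash
cat >> h.py <<'E'
def pose():
    s=status.state(); return s['ee_pos'],R.from_euler('xyz',s['ee_rot'],degrees=True).as_matrix(),s
def zyaw():
    p,M,s=pose(); return np.degrees(np.arctan2(M[1,2],M[0,2]))
def go(target,yaw):
    """target TCP xyz; yaw of tool z"""
    p,M,s=pose(); d=(np.array(target)-p)@M/10
    y0=zyaw(); dy=(yaw-y0+180)%360-180
    print("shift cm",d.round(2),"turn rad (tool x, down => minus yaw)",round(-np.radians(dy),3),"from",p.round(1),"zyaw",round(y0,1),"F",s['force'].round(1),"t",s['time_s'],"q",s['qpos'].round(0),"w",round(s['gripper_width'],1))
E
python3 - <<'E'
from h import *
print(pose()[1].round(3))
go([447.5,-293.5,200],36.5);go([447.5,-293.5,200],36.5-180)
go([447.5,-293.5,87],36.5)
E
```

```text
[[-0.001  0.359 -0.933]
 [ 0.001 -0.933 -0.359]
 [-1.    -0.002 -0.   ]]
shift cm [  9.17 -14.01 -31.25] turn rad (tool x, down => minus yaw) 2.871 from [ 206.1 -536.4  291.5] zyaw -159.0 F [ 0.4 -0.6  0.2] t 0.1 q [-70.  18.  90.   0.  72.  -1.] w 91.1
shift cm [  9.17 -14.01 -31.25] turn rad (tool x, down => minus yaw) -0.27 from [ 206.1 -536.4  291.5] zyaw -159.0 F [ 0.4 -0.6  0.2] t 0.1 q [-70.  18.  90.   0.  72.  -1.] w 91.1
shift cm [ 20.47 -13.99 -31.25] turn rad (tool x, down => minus yaw) 2.871 from [ 206.1 -536.4  291.5] zyaw -159.0 F [ 0.4 -0.6  0.2] t 0.1 q [-70.  18.  90.   0.  72.  -1.] w 91.1
```

Request:
move_arm --moves '[[[5,-14.0,-31.25],-0.27,1],[[9,-14.0,-31.25],-0.27,1],[[12,-14.0,-31.25],-0.27,1],[[12,-14.0,-31.25],-0.27,1],[[12,-14.0,-31.25],-0.27,1],[[15,-14.0,-31.25],-0.27,1],[[15,-14.0,-31.25],-0.27,1],[[15,-14.0,-31.25],-0.27,1],[[15,-14.0,-31.25],-0.27,1]]' --force 60

```text
time_s: 1.23
ee_pos: [447.6, -295.3, 143.5]
ee_rot: [100.8, 89.9, -42.8]
force: [-0.9, -0.1, 0.6]
gripper_width: 91.1
```

```bash
python3 - <<'E'
from h import *
go([447.5,-293.5,87],-143.5)
n="top"
for n,s in(("top",(330,140,490,290)),("side",(250,110,410,210))):
    im=viewer.grab_frame(n)
    cv2.imwrite(f"pics/hover_{n}.png",cv2.resize(im[s[1]:s[3],s[0]:s[2],::-1],None,fx=4,fy=4,interpolation=cv2.INTER_CUBIC))
E
```

```text
shift cm [ 5.65 -0.17 -0.1 ] turn rad (tool x, down => minus yaw) -0.002 from [ 447.6 -295.3  143.5] zyaw -143.6 F [-0.9 -0.1  0.6] t 1.225 q [-35.  23. 107.  -0.  50.  19.] w 91.1
```

View pics/hover_side.png

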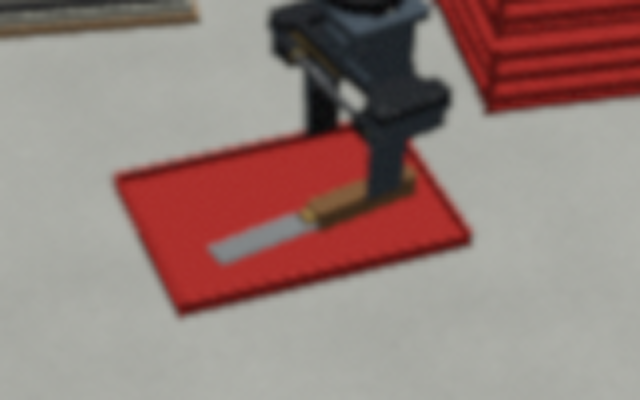

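View pics/hover_top.png

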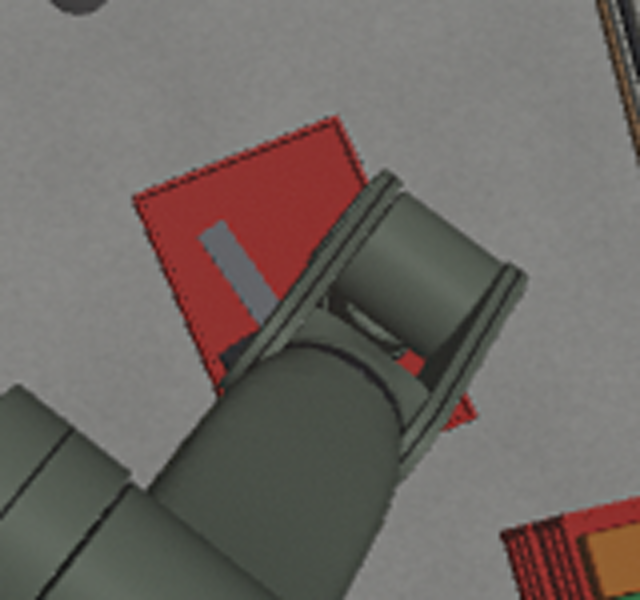

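Request:
move_arm --moves '[[[1,-0.17,-0.1],0,0.2],[[2.5,-0.17,-0.1],0,0.2],[[4,-0.17,-0.1],0,0.2],[[5.2,-0.17,-0.1],0,0.2],[[5.65,-0.17,-0.1],0,0.2],[[5.65,-0.17,-0.1],0,0.2],[[5.65,-0.17,-0.1],0,-1],[[5.65,-0.17,-0.1],0,-1],[[5.65,-0.17,-0.1],0,-1],[[5.65,-0.17,-0.1],0,-1],[[5.65,-0.17,-0.1],0,-1]]' --force 60

```text
time_s: 2.7
ee_pos: [447.8, -292.3, 86.1]
ee_rot: [103.9, 89.9, -39.6]
force: [-0.3, -0.3, 2.1]
gripper_width: 21.8
```

Request:
move_arm --moves '[[[-1,0,0],0,-1],[[-3,0,0],0,-1],[[-6,0,0],0,-1],[[-9,0,0],0,-1],[[-9,0,0],0,-1],[[-9,0,0],0,-1]]'

```text
time_s: 3.45
ee_pos: [446.9, -291.6, 175.1]
ee_rot: [-69.0, 89.9, 147.5]
force: [0.3, 0.3, -1.4]
gripper_width: 21.9
```

```bash
python3 - <<'E'
from h import *
go([621.4,-152.2,165],-98)
go([621.4,-152.2,113.4],-98)
for n,s in(("top",(330,140,490,290)),("side",(250,90,410,210))):
    im=viewer.grab_frame(n)
    cv2.imwrite(f"pics/lift_{n}.png",cv2.resize(im[s[1]:s[3],s[0]:s[2],::-1],None,fx=4,fy=4,interpolation=cv2.INTER_CUBIC))
E
```

```text
shift cm [  1.    -0.83 -22.32] turn rad (tool x, down => minus yaw) -0.794 from [ 446.9 -291.6  175.1] zyaw -143.5 F [ 0.3  0.3 -1.4] t 3.45 q [-34.  21. 105.  -0.  55.  19.] w 21.9
shift cm [  6.16  -0.83 -22.32] turn rad (tool x, down => minus yaw) -0.794 from [ 446.9 -291.6  175.1] zyaw -143.5 F [ 0.3  0.3 -1.4] t 3.45 q [-34.  21. 105.  -0.  55.  19.] w 21.9
```

View pics/lift_side.png

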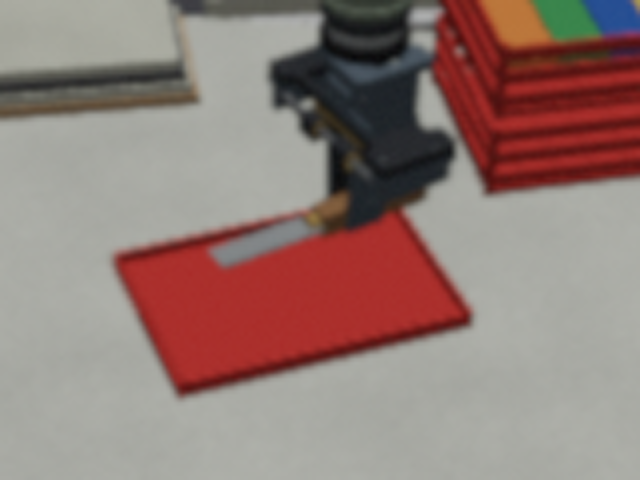

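The knife is held level, with its blade at crop (210–320, 215–265). I'll move it to about 40 mm in front of the notch, still high, then down.

Request:
move_arm --moves '[[[1,-0.8,-5],-0.17,-1],[[1,-0.8,-10],-0.34,-1],[[1,-0.8,-15],-0.51,-1],[[1,-0.8,-20],-0.68,-1],[[1,-0.8,-22.3],-0.794,-1],[[2.5,-0.8,-22.3],-0.794,-1],[[4.5,-0.8,-22.3],-0.794,-1],[[6.1,-0.8,-22.3],-0.794,-1],[[6.1,-0.8,-22.3],-0.794,-1],[[6.1,-0.8,-22.3],-0.794,-1]]'

```text
time_s: 4.8
ee_pos: [622.0, -153.5, 115.0]
ee_rot: [69.3, 90.0, -28.8]
force: [1.0, -0.3, -0.9]
gripper_width: 21.8
```

```bash
python3 - <<'E'
from h import *
np.set_printoptions(precision=1,suppress=True)
go([621.4,-152.2,113.4],-98)
for n,s in(("top",(260,110,380,210)),("side",(220,140,340,240))):
    im=viewer.grab_frame(n); cv2.imwrite(f"pics/pre_{n}_full.png",im[:,:,::-1])
    cv2.imwrite(f"pics/pre_{n}.png",cv2.resize(im[s[1]:s[3],s[0]:s[2],::-1],None,fx=6,fy=6,interpolation=cv2.INTER_CUBIC))
    p,M,_=pose(); d=-M[:,2]
    tip=p+140*d; tip[2]=p[2]-68.85
    print("pred tip",tip,n,(proj(n,[tip,tip+13*M[:,1],tip-13*M[:,1],tip-50*d])-s[:2])*6)
E
```

```text
shift cm [ 0.2 -0.1 -0.1] turn rad (tool x, down => minus yaw) -0.001 from [ 622.  -153.5  115. ] zyaw -98.1 F [ 1.  -0.3 -0.9] t 4.8 q [-15.  33.  94.  -0.  54.  -7.] w 21.8
pred tip [641.9 -14.9  46.6] top [[393.2 341.2]
 [398.  319.4]
 [388.3 363.1]
 [480.9 359.4]]
pred tip [642.  -14.7  46.7] side [[303.1 392.8]
 [279.6 388.5]
 [326.6 397.2]
 [331.  328.9]]
```

View pics/pre_side.png

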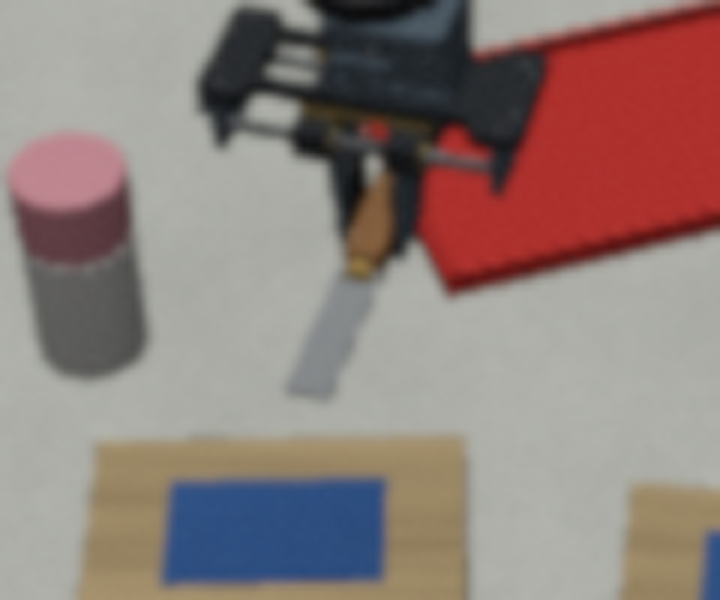

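View pics/pre_top.png

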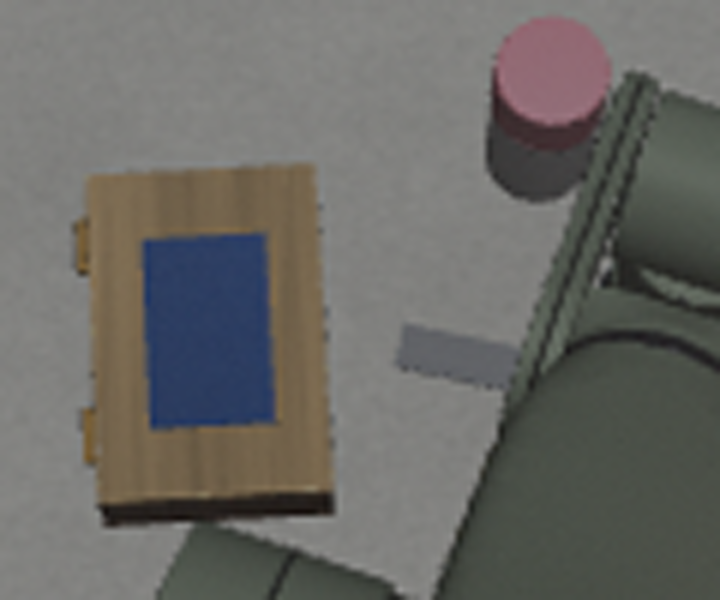

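```bash
python3 - <<'E'
from h import *
np.set_printoptions(precision=1,suppress=True)
t=np.array([(401,347)])/6+[260,110]; s=np.array([(310,393)])/6+[220,140]
for z in(40,46,52): print(z,ray("top",t,z)[0],ray("side",s,z)[0])
# stereo
def L(n,uv):
    e=cam(n)[1]; a=ray(n,uv,0)[0]; return e,(a-e)/np.linalg.norm(a-e)
e1,d1=L("top",t);e2,d2=L("side",s)
A=np.c_[d1,-d2]; k=np.linalg.lstsq(A,e2-e1,rcond=None)[0]; print("stereo",e1+k[0]*d1,e2+k[1]*d2)
f=np.array([(316,165),(331,492)])/6+[260,110]; print("front top",ray("top",f,58))
f=np.array([(97,443),(465,437)])/6+[220,140]; print("front side",ray("side",f,58))
E
```

```text
40 [640.8 -19.4  40. ] [639.8 -21.5  40. ]
46 [639.  -19.4  46. ] [638.5 -15.7  46. ]
52 [637.3 -19.4  52. ] [637.2  -9.9  52. ]
stereo [640.1 -19.4  42.4] [639.3 -19.4  42.2]
front top [[738.3  35.4  58. ]
 [550.2  13.3  58. ]]
front side [[738.5  43.   58. ]
 [551.3  18.7  58. ]]
```

Request:
move_arm --moves '[[[0.15,0,-0.8],0,-1],[[0.15,0,-2],0,-1],[[0.15,0,-3],0,-1],[[0.15,0,-3.6],0,-1],[[0.15,0,-4.0],0,-1],[[0.15,0,-4.3],0,-1],[[0.15,0,-4.6],0,-1],[[0.15,0,-4.9],0,-1],[[0.15,0,-5.2],0,-1],[[0.15,0,-5.5],0,-1],[[0.15,0,-5.5],0,-1]]'

```text
time_s: 6.28
ee_pos: [629.8, -98.4, 113.2]
ee_rot: [-8.3, 90.0, -106.3]
force: [-0.3, -0.1, -0.8]
gripper_width: 21.6
```

```bash
python3 - <<'E'
from h import *
go([632,-78,113.4],-98)
for n,s in(("top",(260,110,380,210)),("side",(220,140,340,240))):
    im=viewer.grab_frame(n)
    cv2.imwrite(f"pics/ins_{n}.png",cv2.resize(im[s[1]:s[3],s[0]:s[2],::-1],None,fx=6,fy=6,interpolation=cv2.INTER_CUBIC))
E
```

```text
shift cm [-0.02 -0.06 -2.05] turn rad (tool x, down => minus yaw) -0.0 from [629.8 -98.4 113.2] zyaw -98.0 F [-0.3 -0.1 -0.8] t 6.275 q [-10.  32.  94.  -0.  53.  -2.] w 21.6
```

View pics/ins_side.png

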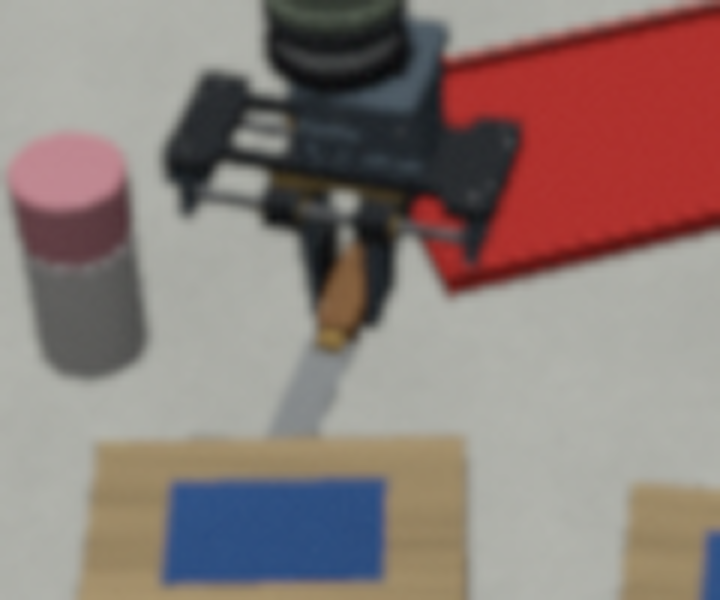

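View pics/ins_top.png

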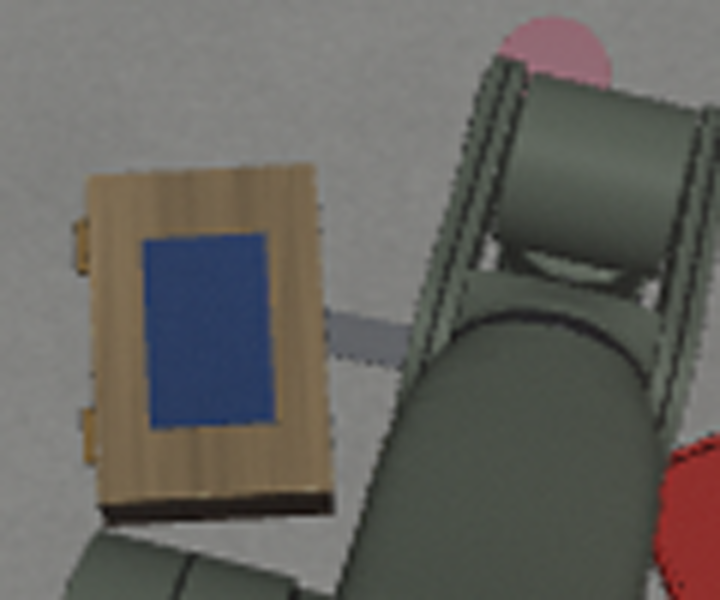

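Request:
move_arm --moves '[[[0,0,-0.4],0,-1],[[0,0,-0.8],0,-1],[[0,0,-1.2],0,-1],[[0,0,-1.6],0,-1],[[0,0,-2.0],0,-1],[[0,0,-2.4],0,-1],[[0,0,-2.5],0,-1]]'

```text
time_s: 7.25
ee_pos: [633.3, -73.5, 113.2]
ee_rot: [26.7, 90.0, -71.3]
force: [0.4, 0.1, -0.7]
gripper_width: 21.9
```

Request:
move_arm --moves '[[[-0.3,0,0],0,-1],[[-0.6,0,0],0,-1],[[-1.0,0,0],0,-1],[[-1.4,0,0],0,-1],[[-1.8,0,-0.1],0,-1],[[-2.2,0,-0.2],0,-1],[[-2.6,0,-0.3],0,-1],[[-3.0,-0.1,-0.4],0,-1],[[-3.4,-0.1,-0.5],0,-1],[[-3.7,-0.1,-0.6],0,-1],[[-3.7,-0.1,-0.6],0,-1]]'

```text
time_s: 8.62
ee_pos: [633.1, -67.5, 150.6]
ee_rot: [139.6, 90.0, 41.6]
force: [-0.5, -0.2, -1.4]
gripper_width: 21.6
```

```bash
python3 - <<'E'
from h import *
go([632,-78,113.4],-98)
for n,s in(("top",(260,110,380,210)),("side",(220,140,340,260))):
    im=viewer.grab_frame(n)
    cv2.imwrite(f"pics/pry_{n}.png",cv2.resize(im[s[1]:s[3],s[0]:s[2],::-1],None,fx=5,fy=5,interpolation=cv2.INTER_CUBIC))
E
```

```text
shift cm [3.72 0.04 1.06] turn rad (tool x, down => minus yaw) -0.0 from [633.1 -67.5 150.6] zyaw -98.0 F [-0.5 -0.2 -1.4] t 8.625 q [-7. 30. 92.  0. 58.  1.] w 21.6
```

View pics/pry_side.png

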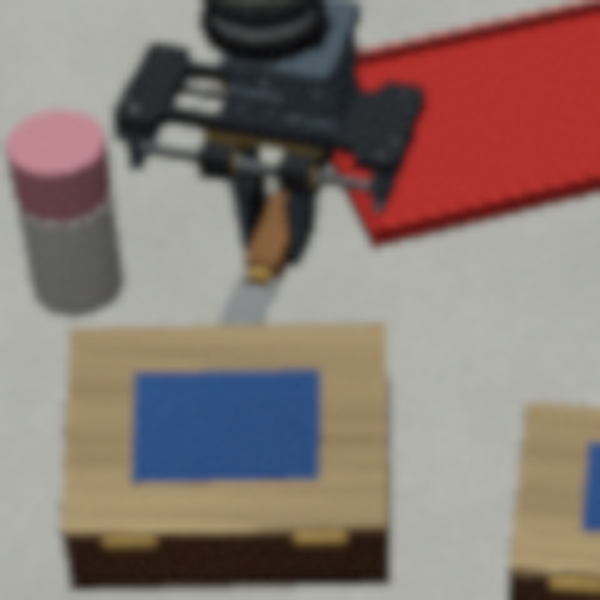

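View pics/pry_top.png

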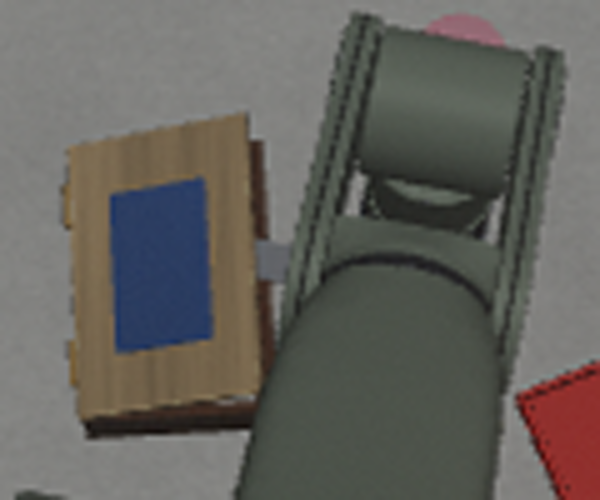

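Request:
move_arm --moves '[[[-0.6,-0.1,-0.3],0,-1],[[-1.25,-0.2,-0.6],0,-1],[[-2.1,-0.3,-1.1],0,-1],[[-2.8,-0.5,-1.7],0,-1],[[-3.5,-0.6,-2.3],0,-1],[[-4.1,-0.8,-3.0],0,-1],[[-4.7,-1.0,-3.7],0,-1],[[-5.2,-1.25,-4.5],0,-1],[[-5.6,-1.5,-5.4],0,-1],[[-5.9,-1.7,-6.2],0,-1],[[-6.1,-2.0,-7.1],0,-1],[[-6.2,-2.2,-8.0],0,-1],[[-6.2,-2.2,-8.0],0,-1]]'

```text
time_s: 10.35
ee_pos: [622.4, 15.6, 212.3]
ee_rot: [178.1, 90.0, 80.1]
force: [-0.3, -0.3, -0.7]
gripper_width: 21.3
```

```bash
python3 - <<'E'
from h import *
go([632,-78,113.4],-98)
for n,s in(("top",(250,110,370,210)),("side",(220,140,340,260))):
    im=viewer.grab_frame(n)
    cv2.imwrite(f"pics/up_{n}.png",cv2.resize(im[s[1]:s[3],s[0]:s[2],::-1],None,fx=5,fy=5,interpolation=cv2.INTER_CUBIC))
E
```

```text
shift cm [9.89 2.25 9.14] turn rad (tool x, down => minus yaw) 0.0 from [622.4  15.6 212.3] zyaw -98.0 F [-0.3 -0.3 -0.7] t 10.35 q [ 0. 26. 90.  0. 64.  8.] w 21.3
```

View pics/up_side.png

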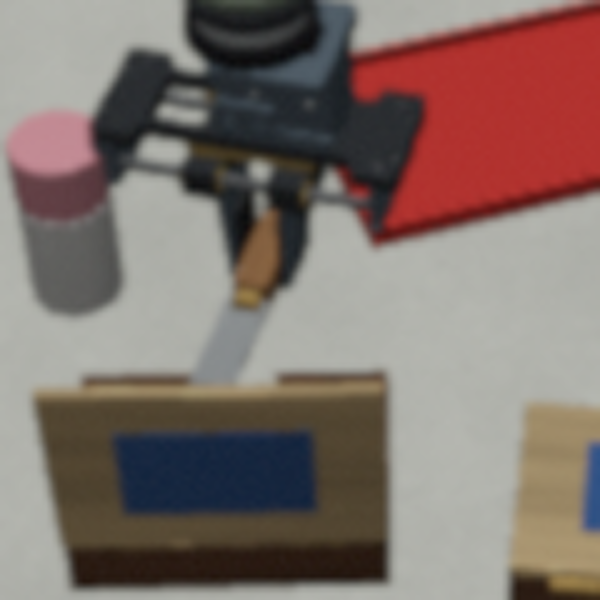

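View pics/up_top.png

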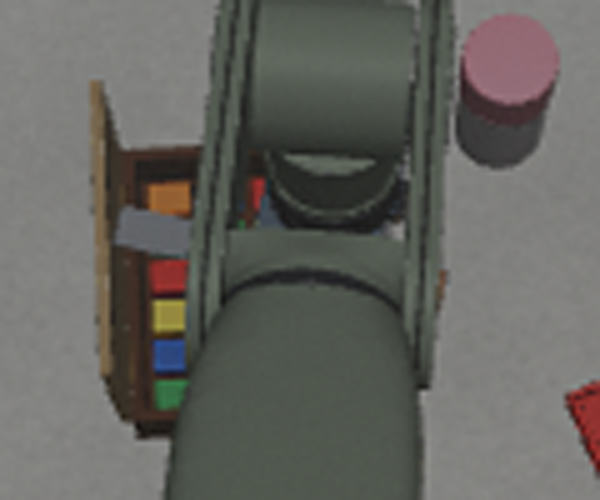

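Request:
move_arm --moves '[[[0,-0.15,-0.6],0,-1],[[0,-0.3,-1.2],0,-1],[[0,-0.45,-1.7],0,-1],[[0,-0.6,-2.2],0,-1],[[0,-0.65,-2.5],0,-1],[[0,-0.65,-2.5],0,-1]]'

```text
time_s: 11.2
ee_pos: [619.5, 40.7, 212.3]
ee_rot: [176.5, 90.0, 78.5]
force: [-0.4, 0.3, -1.4]
gripper_width: 22.0
```

```bash
python3 - <<'E'
from h import *
go([447.8,-292.3,175],-143.5)
for n,s in(("top",(250,110,370,210)),("side",(220,140,340,260))):
    im=viewer.grab_frame(n)
    cv2.imwrite(f"pics/up2_{n}.png",cv2.resize(im[s[1]:s[3],s[0]:s[2],::-1],None,fx=5,fy=5,interpolation=cv2.INTER_CUBIC))
E
```

```text
shift cm [  3.72 -12.36  35.36] turn rad (tool x, down => minus yaw) 0.794 from [619.5  40.7 212.3] zyaw -98.0 F [-0.4  0.3 -1.4] t 11.2 q [ 3. 26. 90.  0. 64. 11.] w 22.0
```

View pics/up2_side.png

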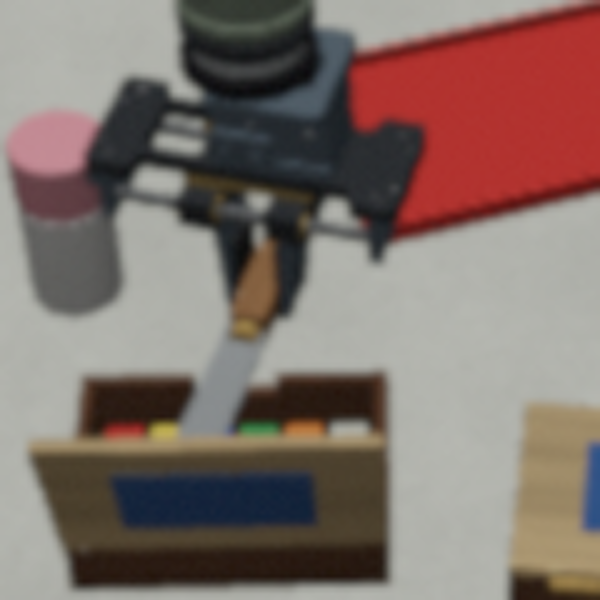

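View pics/up2_top.png

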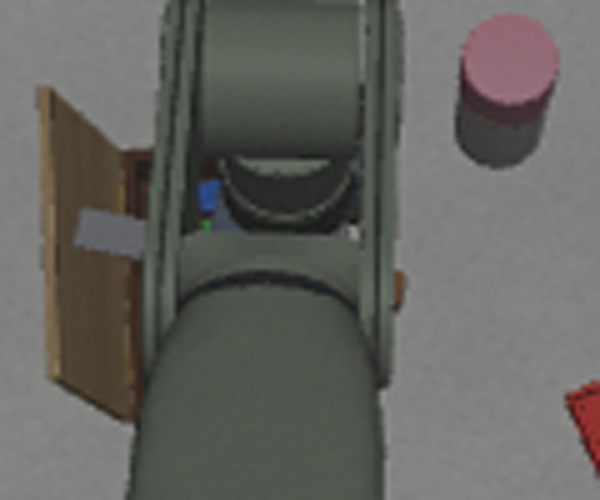

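```bash
python3 - <<'E'
from h import *
np.set_printoptions(precision=1,suppress=True)
# predicted lid front-edge (underside) for several angles, ends, in crop pixels
c=np.array([644.5-65*.129*0,25,0.]); u=np.array([-.129,.992,0]); v=np.array([.992,.129,0]); hg=c+130*u+[0,0,50]
for th in (1.5,1.6,1.7,1.8,1.9):
    e=hg+130*(-np.cos(th)*u+np.sin(th)*np.array([0,0,1]))
    P=np.array([e+95*v,e-95*v]); print(th,(proj("top",P)-[250,110]).ravel()*5,(proj("side",P)-[220,140]).ravel()*5)
E
```

```text
1.5 [115.9  80.  127.8 374.1] [ 37.5 369.1 387.7 363.4]
1.6 [ 95.1  81.  106.4 375.2] [ 34.9 386.3 387.8 380.4]
1.7 [ 74.5  82.7  85.3 376.8] [ 32.7 405.3 388.  399.2]
1.8 [ 54.5  85.2  64.7 378.9] [ 30.8 425.9 388.2 419.7]
1.9 [ 35.3  88.4  44.9 381.5] [ 29.2 448.  388.4 441.6]
```

Request:
move_arm --moves '[[[0,0,1.5],0,-1],[[0,0,5],0,-1],[[0,-2,10],0.05,-1],[[0,-4,15],0.2,-1],[[0,-7,20],0.37,-1],[[1,-9,25],0.54,-1],[[2,-11,30],0.7,-1],[[3.7,-12.4,35.4],0.794,-1],[[3.7,-12.4,35.4],0.794,-1],[[3.7,-12.4,35.4],0.794,-1]]'

```text
time_s: 12.55
ee_pos: [447.0, -293.4, 175.4]
ee_rot: [-162.7, 90.0, 53.7]
force: [0.1, 0.4, -0.7]
gripper_width: 21.7
```

```bash
python3 - <<'E'
from h import *
go([447.8,-292.3,87.5],-143.5)
im=viewer.grab_frame("side"); cv2.imwrite("pics/back.png",im[:,:,::-1])
E
```

```text
shift cm [ 8.79 -0.04 -0.13] turn rad (tool x, down => minus yaw) -0.001 from [ 447.  -293.4  175.4] zyaw -143.6 F [ 0.1  0.4 -0.7] t 12.55 q [-35.  21. 105.   0.  55.  19.] w 21.7
```

View pics/back.png

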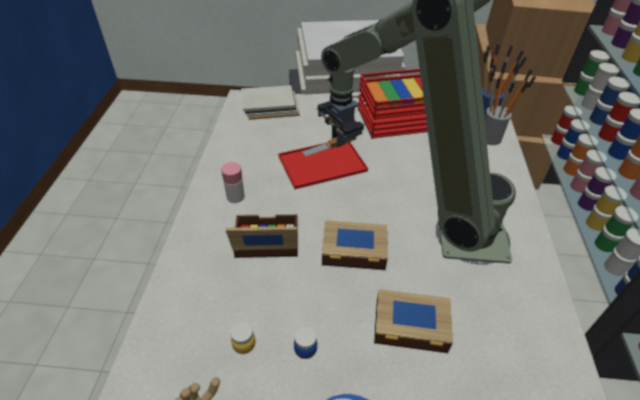

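The lid stays open at about (263,235), and the knife is over the tray at about (325,148). I'll lower it and release.

Request:
move_arm --moves '[[[3,0,-0.1],0,-1],[[6,0,-0.1],0,-1],[[8,0,-0.1],0,-1],[[8.5,0,-0.1],0,-1],[[8.8,0,-0.1],0,-1],[[8.8,0,-0.1],0,-1]]'

```text
time_s: 13.35
ee_pos: [448.7, -292.4, 88.0]
ee_rot: [109.2, 89.9, -34.2]
force: [-0.3, -0.3, -0.5]
gripper_width: 21.5
```

Request:
move_arm --moves '[[[0.1,0,0],0,0.2],[[0.1,0,0],0,0.2],[[0.1,0,0],0,0.2],[[0.1,0,0],0,0.2],[[-1,0,0],0,0.2],[[-3,0,0],0,0.2],[[-8,0,0],0,0.2],[[-14,0,4],0,0.2],[[-16,0,10],0,0.2],[[-18,0,16],0,0.2],[[-18,0,22],0,0.2],[[-18,0,22],0,0.2],[[-18,0,22],0,0.2]]'

```text
time_s: 14.98
ee_pos: [271.2, -423.1, 267.6]
ee_rot: [153.8, 90.0, 10.2]
force: [-0.3, -0.3, 0.0]
gripper_width: 54.6
```

```bash
python3 - <<'E'
from h import *
go([447.8,-292.3,87.5],-143.5)
for n in("top","side"):
    im=viewer.grab_frame(n); cv2.imwrite(f"pics/end_{n}.png",im[:,:,::-1])
E
```

```text
shift cm [ 18.02  -0.05 -21.97] turn rad (tool x, down => minus yaw) -0.002 from [ 271.2 -423.1  267.6] zyaw -143.6 F [-0.3 -0.3  0. ] t 14.975 q [-59.  13. 101.   0.  66.  -5.] w 54.6
```

View pics/end_top.png

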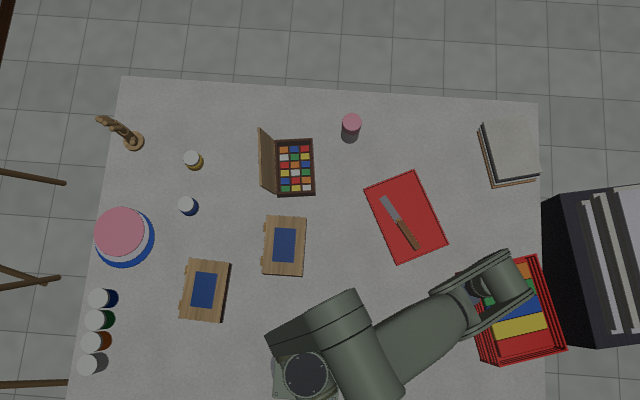

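View pics/end_side.png

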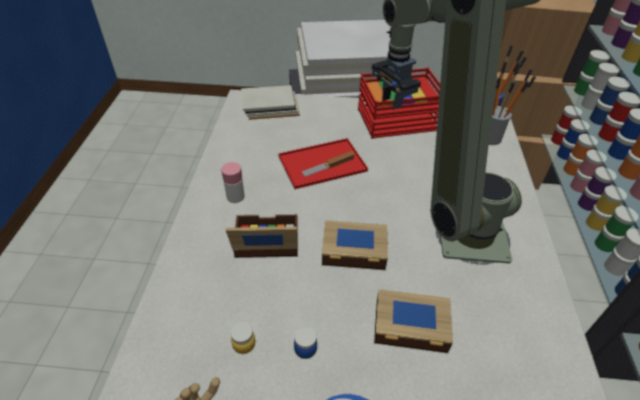

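The knife lies flat in the tray at (400,222) in the top view. The lid leans back open at (267,160), the pots and can haven't moved, and the arm is clear.

```bash
python3 -c "
from workcell import env; print(env.job_done())"
```

```text
the job is handed in; nothing more can be done
None
```

The job is handed in at about 15 s on the robot's clock; it reports no verdict. I took the knife from the red tray, slipped its blade about 30 mm into the notch of the farthest box and pried the lid up by raising the blade. With the tip I swung the lid over, then laid the knife back in the tray where it had been.

- **Lid:** The last pictures show it standing open. Matching its edge to the views during the swing put it at about 1.8 to 1.85 rad.
- **Knife:** It lies flat in the tray, in the same place as at the start.
- **Pots and can:** They look unmoved, and the arm is clear of everything.
- **Forces:** Readings at the end of each move stayed below about 2.2 N. The knife-to-lid contact during prying was not measured directly; I took it from the pictures and the lid's rise.
- **Disagreement between views:** The two cameras differed by about 6 mm in y at the box's front edge. I set the blade height from the arm's own position instead, and it entered the notch without measurable force.

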